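# Snap a protective cap onto a manifold port and hold it down

### The arm

A 6-joint arm with a two-finger parallel gripper is mounted at the origin on the work surface. World frame = base frame: x ahead of the robot, y to its left, z up, the work surface at z = 0. Lengths are in m, angles in rad, forces in N, time in s.
With the tool pointing down it reaches from about 0.275 to 0.725 m from the base axis. Payload 5.6 kg.
Tool frame: the origin (TCP) lies on the centre line of the jaws, within the pads' length; the fingertips stand 19 mm ahead of it and the grasp point (between the pads) is the TCP; z points along the fingers, y is the direction in which the jaws open and shut (so a half turn about z gives the same grasp; the last joint's range is limited). The gripper opens to 85 mm and grips with 20 to 120 N. Pads are 22 mm wide; open, the fingers measure 114 mm over their backs; the gripper's body (76 mm by 85 mm) begins 54 mm behind the grasp point. The pads swing forward as they close: fully open they stand 13 mm farther back than shut.
Start: joints at [-0.979, 0.255, 0.108, 0, -1.424, -0.285], TCP at [0.166, -0.524, 0.25] pointing down, gripper open.
Joint ranges: [-2.95, 2.95], [-1.21, 1.97], [-1.09, 1.5], [-2.87, 1.71], [-2.94, -0.07], [-3.05, 3.05]. Speed limits (rad/s): [2.57, 2.57, 3.14, 3.14, 3.14, 3.14].

### API

Orientations are given as a unit quaternion [w, x, y, z].
In Python, from plant import manip gives the robot as it stands.
- The arm moves only by the tool apply_moves, never from a script. Its argument "increments" is text: rows parted by semicolons, each of 6 numbers parted by spaces: the shift along the tool's x, y, z in m, then the turn, a rotation vector about the tool's x, y, z in degrees. A call has 1 to 5 rows; each row shifts and turns the pose as measured when the row begins, along the tool's axes as they then stand; what a row does not reach is not made up. A row lasts 1/8 s, in which the tool goes at most 62.5 mm and 10.7 degrees, less where a joint would pass 70% of its speed; a pose out of reach is approached as far as the arm can. A call is refused whole if a number of a shift passes 0.0625 or a number of a turn 10.7, either way. A call with a gripper value outside its range is refused whole. "jaw" is the opening in per cent of the stroke, from 0 (shut) to 100 (fully open), set as the call begins (left out, the last holds). The fingers move at their own pace and stop on an object; the grip force is fixed at half the most. Time passes only in rows, so rows that do not move let the fingers close. It gives the time, the measured TCP pose, the force and the opening at its end, in the units of the state.
- manip.observe(): the state, without advancing time (a new reading comes with each control period).
- manip.read_camera(name): name is "scene" or "top"; returns a dict with "img" (384x512x3 uint8, red, green, blue), "intrinsics" (3x3 intrinsics, pixels), "rvec" (rotation vector, rad) and "tvec" (3), from world to camera coordinates, as OpenCV has them. Camera axes: x right, y down, z forward; pixel columns grow to the right and rows downward; lengths in m; the calibration is good to about 2 mm. A picture is of the moment at which its call begins. There is no depth.
- manip.close_job(): hands the job in, once; it reports no verdict.
The state is a dict: "time": time; "joints": joint angles; "qvel": joint speeds; "effort": joint torques, N m; "tcp_pos": TCP position; "eef_rot": TCP orientation; "ft_force": force on the tool from outside, world axes, zero at the start; "wrist_torque": the same for the moment, N m; "finger_gap": opening from 0.0 (shut) to 1.0 (fully open).
Only numpy, scipy, OpenCV 4.12 (cv2) and the standard library are available. Lean on these libraries where they do the work, as an engineer would, in place of code of your own. Each camera call takes 0.05 s, during which the arm holds its last target.

### The job

First turn the vacuum dial clockwise until its pointer is on the long red mark, so that the chuck holds the white ceramic manifold. Then put the orange snap cap upright on the manifold's stud and press it straight down until it clicks, keep pressing after the click so that the cap squeezes the black seal ring at least half way, and finish while still holding the cap pressed down like that. Leave the dial on its mark and do not disturb the three loose ceramic and metal pieces lying around.

Things in the scene. Friction and masses are not known exactly. Their poses are not given: they have to be found in the camera images.
- dial (a joint): Vacuum dial: angle in rad, 0 to 2.8, growing clockwise seen from above; starts at 0.3 to 1.0. At 0 the pointer (black line on the aluminium bar grip) is towards the controller's own -x side. The scale has nine ticks 0.35 rad apart; the sixth is the long red mark, at 1.75 rad (within 0.14 counts as on it). It turns with slight friction (0.03 N m) and stays where it is left.
- dial_grip (a point): Point on the dial's vertical axis in the bar grip, 12 mm below the bar's top. The bar is 40 mm long (this frame's x), 14 mm thick (y), 30 mm tall, on a disc of 42 mm diameter whose top is 18 mm below this point. The frame turns with the dial, pointer on the -x end. The controller is a dark fixed box, 110 x 110 mm, its top 27 mm below this point.
- dial_mark (a point): Outer end of the long red mark (20 mm long, 5 mm wide) on the controller's top, 47 mm from the dial's axis.
- cap: Loose orange snap cap, 28 to 56 g, standing mouth down. Origin: centre of its open underside, z up. Round skirt 37 mm in diameter, 31 mm tall to its flat roof; on the roof a flat grip tab 28 mm long (cap's x), 14 mm thick (y), 24 mm tall; 55 mm tall in all. The mouth has an inward lip, 24 mm inner diameter, 3 mm thick; the cavity is 27 mm deep.
- cap_tab (a point): Centre of the cap's grip tab, 43 mm above the cap's underside, 12 mm below the tab's top; axes as the cap's.
- stud_foot (a point): Centre of the stud's foot, in the manifold's top face, z up. Cap's underside above this point: 18 mm, its lip meets the detents; pressing from there takes about 10 to 15 N at the worst, gives way near 12 mm (the snap then draws the cap down by itself) and is snapped on at 7 mm; at 6 mm it meets the black seal ring (37 mm diameter), at 2 mm the seal is fully squeezed.
- stud_top (a point): Centre of the stud's top, 26 mm above its foot. The stud is white, 22 mm in diameter, its top 6 mm tapering to 12 mm diameter; four steel spring detents stand 3 mm out of its side, 12 mm below this point.
- seal (a joint): How far the black springy seal ring at the stud's foot is squeezed, m: 0 free to 0.004 fully squeezed; 2.5 N per mm. Squeezed at least 2 mm (the cap's underside about 4 mm above the stud's foot) counts as pressed.
- manifold: White ceramic manifold block 70 x 100 x 22 mm, fixed on the dark round chuck (190 mm diameter, 22 mm thick), with the stud in the middle of its top. Origin: centre of its underside, 22 mm below the stud's foot.
- plate: Bystander: light grey ceramic plate 85 x 85 x 10 mm, loose; origin at the centre of its underside. Do not disturb.
- t_block: Bystander: ivory T-shaped ceramic block about 75 x 85 x 18 mm with two pins, loose; origin under its wider bar. Do not disturb.
- black_block: Bystander: small black block 36 x 52 x 16 mm with two steel pins on top (26 mm tall in all), loose; origin at the centre of its underside. Do not disturb.
Mind the look-alikes: they are no part of the job. What is meant by the cap is not blue, pink or turquoise, and is the smaller of those in its own colour.

How it is judged:
On the way, in this order (a step that is already met when the one before it is completed fails the run):
1. the dial's pointer is on the red mark (value of joint dial between 1.61 and 1.89 rad and not (z of cap in the frame of stud_foot below 0.0075 m and horizontal distance between cap and stud_foot below 0.004 m and angle between cap's own z axis and vertical below 0.12 rad)), for 0.3 s.
2. the cap has clicked onto the stud (z of cap in the frame of stud_foot below 0.0075 m and horizontal distance between cap and stud_foot below 0.004 m and angle between cap's own z axis and vertical below 0.12 rad), for 0.2 s.
At the end, for the whole second after the job is handed in: The robot is still pressing: the cap is snapped on upright (underside less than 7.5 mm above the stud's foot, within 4 mm of its axis, tilt under 0.12 rad), presses on the seal with more than 4 N and squeezes it by more than 1.8 mm, and the dial reads within 0.14 rad of the red mark (all of step 2 and value of joint dial between 1.61 and 1.89 rad and value of joint seal above 0.0018 m and contact force between cap and manifold above 4 N); the arm keeps its last pose, push and grip.
It fails at once if the plate is disturbed (moved over 15 mm) (distance of plate from where it was at the start of the episode above 0.015 m).
It fails at once if the t block is disturbed (moved over 15 mm) (distance of t_block from where it was at the start of the episode above 0.015 m).
It fails at once if the black block is disturbed (moved over 15 mm) (distance of black_block from where it was at the start of the episode above 0.015 m).
It also fails if it takes over 61 s, if anything falls off the work surface, if the arm or the gripper's body presses on something with over 40 N, if the wrist force passes 120 N, or if a joint passes its speed limit or range.

## Working session

There is one attempt and no reset: what is moved stays moved. The work goes in short steps, Python scripts to look and compute and a tool call to move; the robot and the scene stay as the last step left them, time stands still between calls to the robot, and variables do not carry over. Pictures are saved under pics/ and viewed, and the job is handed in when it is done.

Besides the shell and the picture viewer there is one more tool, called after ">>>" as name(argument=value, ...) on one line, values as JSON. apply_moves: Moves the arm, as the interface text tells. Its arguments: {"type":"object","properties":{"increments":{"type":"string"},"jaw":{"type":"number"}},"required":["increments"]}

```bash
ls; mkdir -p pics; cat > h.py <<'E'
import numpy as np, cv2
from plant import manip
def cam(n,save=None):
    c=manip.read_camera(n)
    if save: cv2.imwrite('pics/'+save,cv2.cvtColor(c['img'],cv2.COLOR_RGB2BGR))
    np.savez(n+'.npz',K=c['intrinsics'],r=c['rvec'],t=c['tvec'],img=c['img'])
    return c
def ld(n): return np.load(n+'.npz')
def back(n,u,v,z):
    c=ld(n);R=cv2.Rodrigues(c['r'].reshape(3,1))[0];t=c['t'].reshape(3)
    d=R.T@np.linalg.solve(c['K'],[u,v,1.]);o=-R.T@t
    return o+d*(z-o[2])/d[2]
def proj(n,P):
    c=ld(n)
    return cv2.projectPoints(np.array(P,float).reshape(-1,1,3),c['r'].reshape(3,1),c['t'].reshape(3,1),c['K'],None)[0].reshape(-1,2)
def crop(n,u,v,w,h,s,save):
    im=ld(n)['img'];u0=max(0,u-w//2);v0=max(0,v-h//2)
    cv2.imwrite('pics/'+save,cv2.cvtColor(cv2.resize(im[v0:v0+h,u0:u0+w],None,fx=s,fy=s,interpolation=cv2.INTER_CUBIC),cv2.COLOR_RGB2BGR)); print('origin',u0,v0,'scale',s)
E
python3 - <<'E'
from h import *
cam('scene','s0.png');cam('top','t0.png')
for n in('scene','top'):
    c=ld(n);R=cv2.Rodrigues(c['r'].reshape(3,1))[0];print(n,-R.T@c['t'].reshape(3),c['K'][0])
print(manip.observe())
E
```

```text
pics
scene [1.35534103 0.50602316 0.69523914] [464.94100621   0.         262.46975613]
top [0.37315813 0.01332368 0.99169114] [420.72413435   0.         255.96180608]
{'time': 0.1, 'joints': array([-9.79392712e-01,  2.55695622e-01,  1.07145453e-01, -4.18823056e-04,
       -1.42394345e+00, -2.84613412e-01]), 'qvel': array([-0.000204  , -0.00049149,  0.00145763,  0.002672  , -0.00011973,
       -0.00099958]), 'effort': array([-1.55627844e-03, -3.87605989e+01,  2.38474452e+01,  5.37788585e+00,
       -3.74844996e-03, -7.30688043e-06]), 'tcp_pos': array([ 0.16603051, -0.52390226,  0.24948719]), 'eef_rot': array([-1.72364685e-04, -1.52763728e-01,  9.88262354e-01,  8.56385393e-04]), 'ft_force': array([ 0.99709511, -0.19479997, -0.05132462]), 'wrist_torque': array([-0.00990411, -0.01865928,  0.0176895 ]), 'finger_gap': 1.0019761640675082}
```

View pics/s0.png

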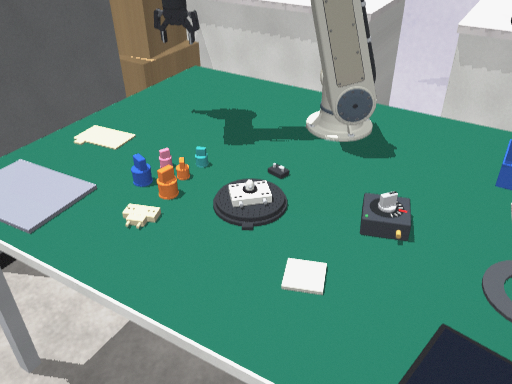

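View pics/t0.png

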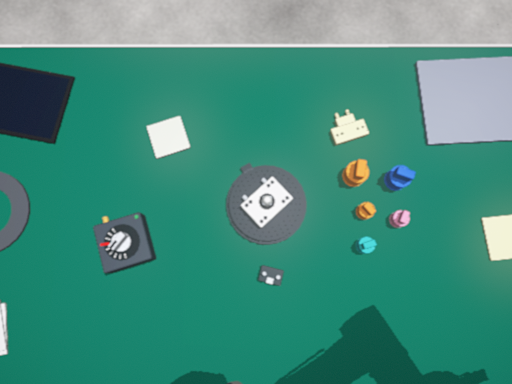

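The top picture shows two orange caps, a larger one at (356,172) and a smaller one at (367,211). The smaller one fits the description. The manifold is at (267,202) and the dial at (121,242). I'll enlarge these.

```bash
python3 - <<'E'
from h import *
for n,u,v,w,h,s,f in [('top',122,243,80,70,8,'c_dial.png'),('top',380,210,100,75,8,'c_caps.png'),('top',267,202,90,75,8,'c_man.png'),('scene',175,175,100,75,8,'c_scaps.png'),('scene',388,212,80,70,8,'c_sdial.png')]: crop(n,u,v,w,h,s,f)
E
```

```text
origin 82 208 scale 8
origin 330 173 scale 8
origin 222 165 scale 8
origin 125 138 scale 8
origin 348 177 scale 8
```

View pics/c_dial.png

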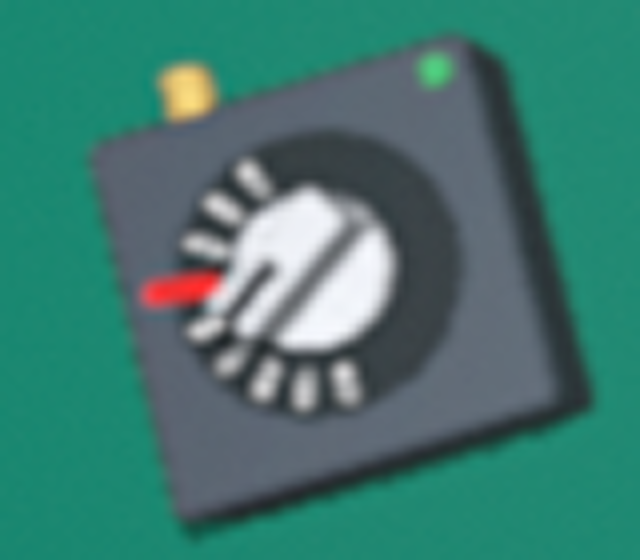

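View pics/c_caps.png

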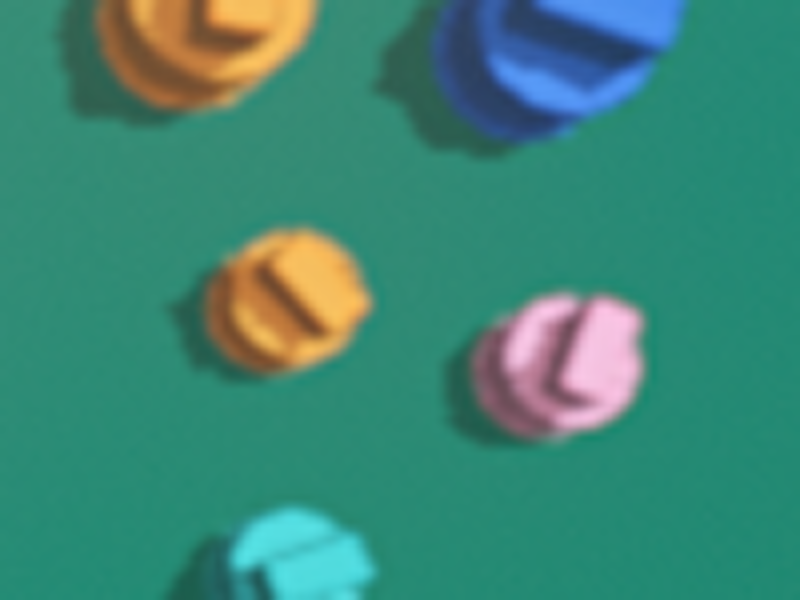

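View pics/c_man.png

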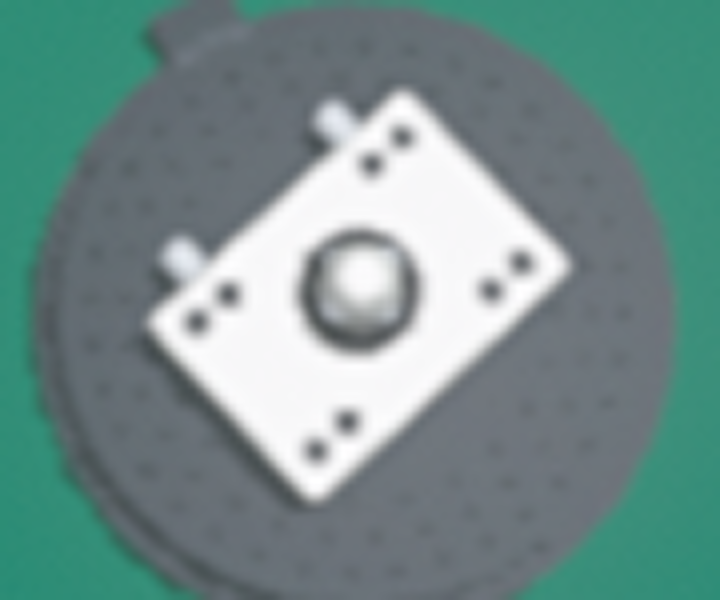

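View pics/c_scaps.png

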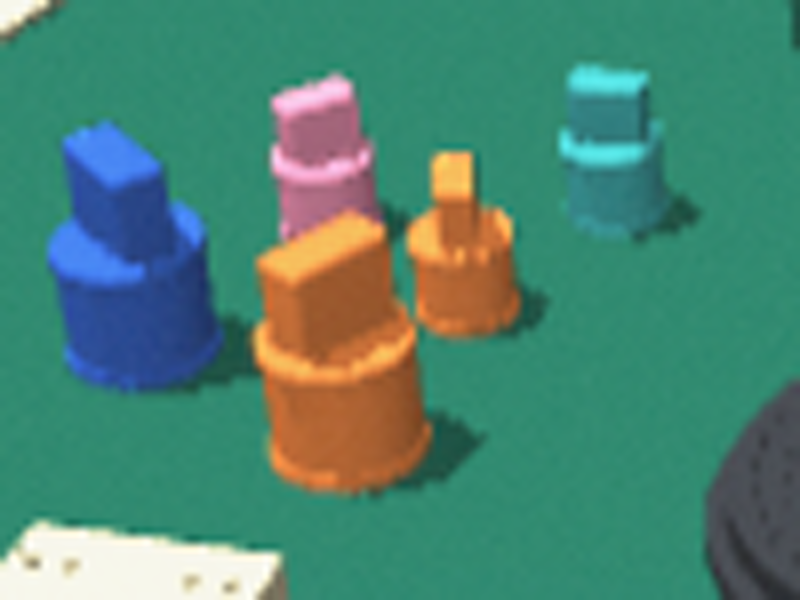

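View pics/c_sdial.png

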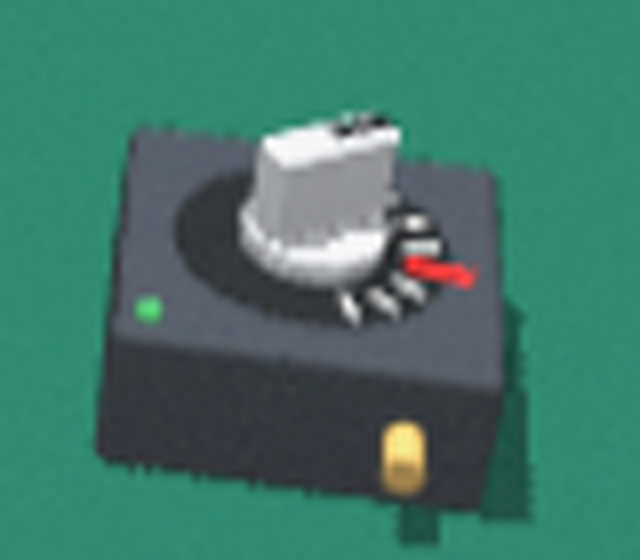

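The enlarged crops confirm the small orange cap. Its skirt is about 17 px, roughly 37 mm, and the other orange cap is clearly bigger. Next I'll triangulate the controller, dial, cap and stud.

```bash
cat >> h.py <<'E'
def tri(ut,us):
    P=[];
    for n in('top','scene'):
        c=ld(n);R=cv2.Rodrigues(c['r'].reshape(3,1))[0];P.append(c['K']@np.c_[R,c['t'].reshape(3)])
    X=cv2.triangulatePoints(P[0],P[1],np.array(ut,float).reshape(2,1),np.array(us,float).reshape(2,1));X=(X[:3]/X[3]).ravel()
    return X,[np.linalg.norm(proj('top',X)-ut),np.linalg.norm(proj('scene',X)-us)]
def c2(x,y,o,s=8): return np.array([(x+.5)/s-.5+o[0],(y+.5)/s-.5+o[1]])
E
python3 - <<'E'
from h import *
np.set_printoptions(precision=4,suppress=True)
D=(82,208);SD=(348,177);M=(222,165);C=(330,173);SC=(125,138)
ps={'NE':((465,38),(115,340)),'NW':((95,150),(500,385)),'SW':((185,525),(495,175)),'SE':((560,400),(135,130)),'red':((145,295),(475,278))}
for k,(a,b) in ps.items(): print(k,*tri(c2(*a,D),c2(*b,SD)))
# cap tab top corners: scene crop top face (432,155)-(473,155)-(473,200)-(432,198); 
print('captab',*tri(c2(317,282,C),c2(453,177,SC)))
# skirt base circle from scene: 
print('cap base scene', back('scene',*c2(467,305,SC),0))
print('roof', [back('top',*c2(x,y,C),0.031) for x,y in((290,297),)])
for p in((405,88),(575,265),(315,503),(148,322)): print('man',back('top',*c2(*p,M),0.044))
print('studtop',back('top',*c2(361,283,M),0.070))
print('ring',back('top',*c2(359,292,M),0.046))
E
```

```text
NE [0.5104 0.2698 0.0451] [np.float64(0.25931665970961176), np.float64(0.21321338597425862)]
NW [0.4787 0.3712 0.0475] [np.float64(0.28966310744823526), np.float64(0.24393039921202592)]
SW [0.3753 0.3403 0.0461] [np.float64(0.5449506124972285), np.float64(0.4152267588020846)]
SE [0.4089 0.2381 0.0474] [np.float64(0.3099140290912192), np.float64(0.2308890567878635)]
red [0.4382 0.3523 0.052 ] [np.float64(0.009850422919625505), np.float64(0.007928719698627589)]
captab [ 0.5174 -0.2495  0.0537] [np.float64(0.1607148725585282), np.float64(0.10858189844256336)]
cap base scene [ 0.5153 -0.2514  0.    ]
roof [array([ 0.5168, -0.2481,  0.031 ])]
man [ 0.5954 -0.0321  0.044 ]
man [ 0.5432 -0.0801  0.044 ]
man [ 0.4753 -0.0052  0.044 ]
man [0.5271 0.0421 0.044 ]
studtop [ 0.5337 -0.0179  0.07  ]
ring [ 0.5353 -0.0181  0.046 ]
```

```bash
python3 - <<'E'
from h import *
crop('scene',250,193,80,60,10,'c_sman.png');crop('top',367,211,40,40,16,'c_cap1.png');crop('scene',183,168,40,40,16,'c_scap1.png')
crop('top',122,240,40,40,16,'c_dial1.png')
E
```

```text
origin 210 163 scale 10
origin 347 191 scale 16
origin 163 148 scale 16
origin 102 220 scale 16
```

View pics/c_sman.png

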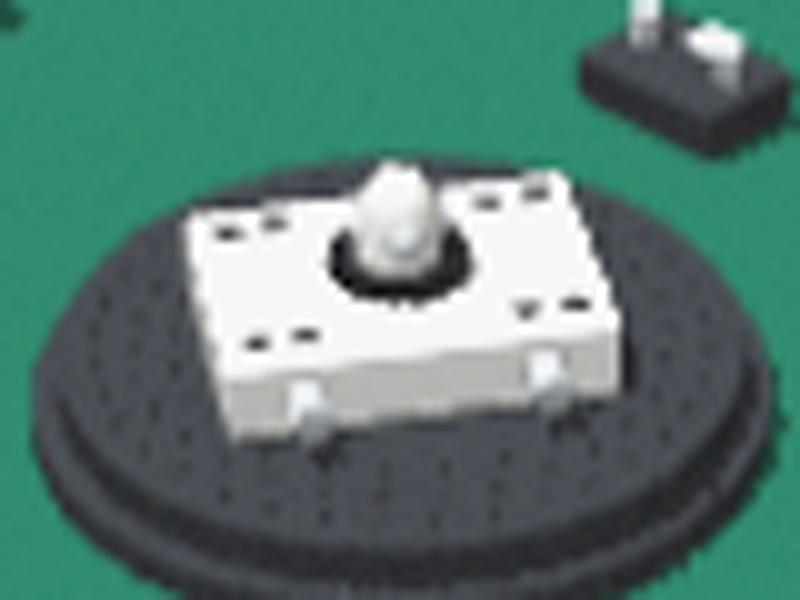

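View pics/c_cap1.png

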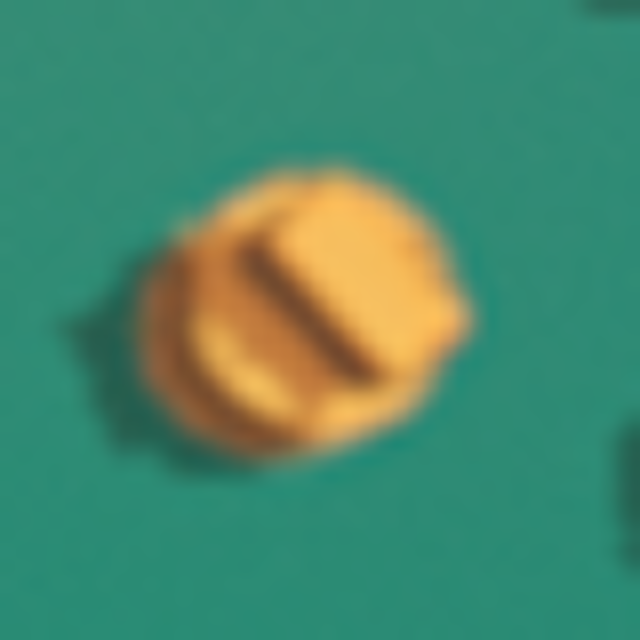

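View pics/c_dial1.png

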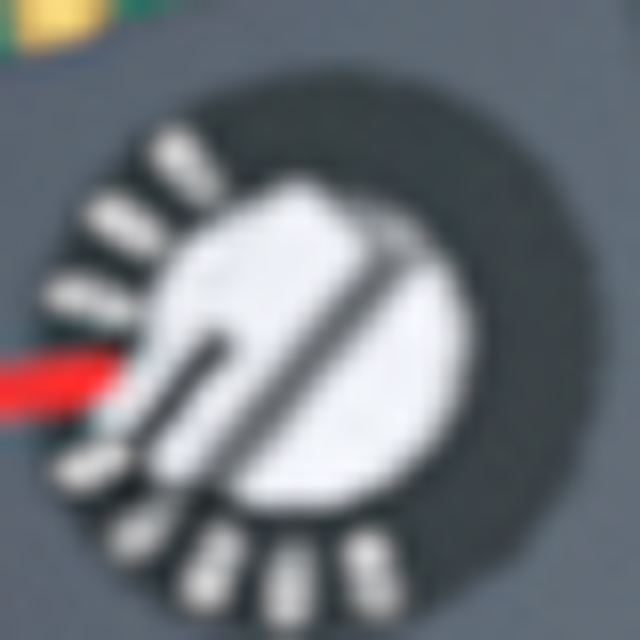

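View pics/c_scap1.png

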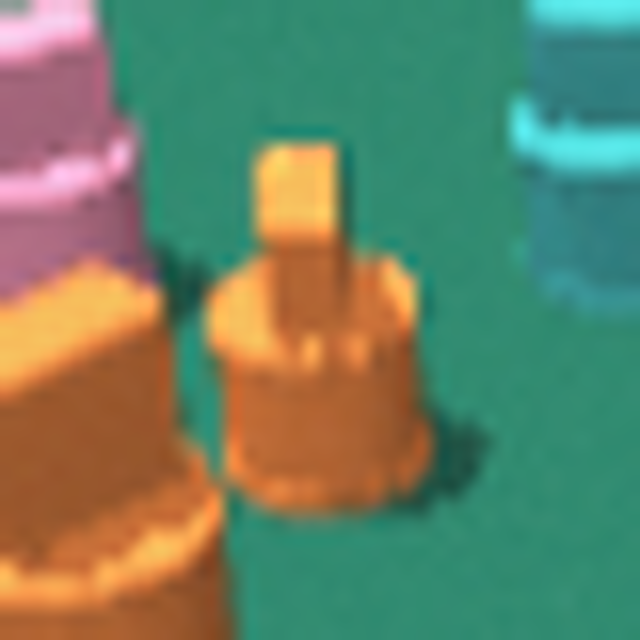

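```bash
cat >> h.py <<'E'
from scipy.spatial.transform import Rotation as Ro
def toolR(yaw): # tool down, tool y at world angle yaw(deg)
    a=np.deg2rad(yaw);y=np.array([np.cos(a),np.sin(a),0]);z=np.array([0,0,-1.]);return np.c_[np.cross(y,z),y,z]
def plan(target,yaw,n=None,step=0.05,ang=10.0,long=None):
    o=manip.observe();p=np.array(o['tcp_pos']);q=o['eef_rot'];R=Ro.from_quat([q[1],q[2],q[3],q[0]])
    G=Ro.from_matrix(toolR(yaw));rv=(R.inv()*G).as_rotvec()
    if long is not None and rv[2]*long<0: rv=rv*(1-2*np.pi/np.linalg.norm(rv))
    d=np.array(target)-p;N=n or max(int(np.ceil(max(np.linalg.norm(d)/step,np.rad2deg(np.linalg.norm(rv))/ang))),1)
    rows=[]
    for i in range(N):
        t=R.as_matrix().T@(d/N);rows.append(' '.join(f'{x:.4f}' for x in t)+' '+' '.join(f'{x:.2f}' for x in np.rad2deg(rv/N)))
        R=R*Ro.from_rotvec(rv/N)
    for i in range(0,N,5): print('; '.join(rows[i:i+5]))
def st():
    o=manip.observe();q=o['eef_rot'];R=Ro.from_quat([q[1],q[2],q[3],q[0]]).as_matrix()
    print('t %.2f'%o['time'],'tcp',np.round(o['tcp_pos'],4),'yaw_y %.1f'%np.rad2deg(np.arctan2(R[1,1],R[0,1])),'tilt %.2f'%np.rad2deg(np.arccos(-R[2,2])),'F',np.round(o['ft_force'],1),'gap %.3f'%o['finger_gap'],'q',np.round(o['joints'],2))
E
python3 - <<'E'
from h import *
np.set_printoptions(precision=4,suppress=True)
SM=(210,163)
print('studtop tri',*tri(c2(361,283,(222,165)),c2(398,166,SM,10)))
print('scene studtop z.07',back('scene',*c2(397,168,SM,10),0.070),'ring',back('scene',*c2(401,262,SM,10),0.046))
print('scene corners',[back('scene',*c2(*p,SM,10),0.044) for p in((188,215),(565,175),(618,320),(222,380))])
st()
plan((0.443,0.305,0.17),231,long=-1)
E
```

```text
studtop tri [ 0.5333 -0.0182  0.0735] [np.float64(0.2054697543485537), np.float64(0.1498632028195596)]
scene studtop z.07 [ 0.5298 -0.0212  0.07  ] ring [ 0.5349 -0.0173  0.046 ]
scene corners [array([ 0.5415, -0.0775,  0.044 ]), array([ 0.4763, -0.0037,  0.044 ]), array([0.5272, 0.0411, 0.044 ]), array([ 0.5982, -0.0292,  0.044 ])]
t 0.10 tcp [ 0.166  -0.5239  0.2495] yaw_y 107.6 tilt 0.10 F [ 1.  -0.2 -0.1] gap 1.002 q [-0.98  0.26  0.11 -0.   -1.42 -0.28]
-0.0286 0.0392 0.0045 0.00 0.01 -6.86; -0.0331 0.0356 0.0045 0.00 0.01 -6.86; -0.0371 0.0314 0.0045 0.00 0.01 -6.86; -0.0405 0.0267 0.0045 0.00 0.01 -6.86; -0.0434 0.0217 0.0045 0.00 0.01 -6.86
-0.0457 0.0163 0.0045 0.00 0.01 -6.86; -0.0473 0.0108 0.0044 0.00 0.01 -6.86; -0.0483 0.0050 0.0044 0.00 0.01 -6.86; -0.0485 -0.0008 0.0044 0.00 0.01 -6.86; -0.0481 -0.0066 0.0044 0.00 0.01 -6.86
-0.0470 -0.0123 0.0044 0.00 0.01 -6.86; -0.0452 -0.0178 0.0044 0.00 0.01 -6.86; -0.0427 -0.0230 0.0044 0.00 0.01 -6.86; -0.0397 -0.0280 0.0044 0.00 0.01 -6.86; -0.0361 -0.0325 0.0044 0.00 0.01 -6.86
-0.0319 -0.0366 0.0044 0.00 0.01 -6.86; -0.0273 -0.0401 0.0044 0.00 0.01 -6.86; -0.0223 -0.0431 0.0044 0.00 0.01 -6.86
```

>>> apply_moves(increments="-0.029 0.039 0.004 0 0 -7; -0.033 0.036 0.004 0 0 -7; -0.037 0.031 0.004 0 0 -7; -0.041 0.027 0.004 0 0 -7; -0.043 0.022 0.004 0 0 -7", jaw=50)

```text
time: 0.72
tcp_pos: [0.2407, -0.2874, 0.2261]
eef_rot: [-0.0, -0.449, 0.894, 0.004]
ft_force: [1.0, 0.4, 0.7]
finger_gap: 0.495
```

>>> apply_moves(increments="-0.046 0.016 0.004 0 0 -7; -0.047 0.011 0.004 0 0 -7; -0.048 0.005 0.004 0 0 -7; -0.049 -0.001 0.004 0 0 -7; -0.048 -0.007 0.004 0 0 -7")

```text
time: 1.35
tcp_pos: [0.3088, -0.0468, 0.2061]
eef_rot: [0.002, -0.704, 0.711, 0.004]
ft_force: [1.2, -0.5, 0.9]
finger_gap: 0.502
```

>>> apply_moves(increments="-0.047 -0.012 0.004 0 0 -7; -0.045 -0.018 0.004 0 0 -7; -0.043 -0.023 0.004 0 0 -7; -0.04 -0.028 0.004 0 0 -7")

```text
time: 1.85
tcp_pos: [0.3566, 0.1484, 0.1909]
eef_rot: [-0.003, 0.86, -0.511, -0.003]
ft_force: [0.4, 0.4, 0.4]
finger_gap: 0.498
```

```bash
python3 - <<'E'
from h import *
st();plan((0.443,0.305,0.13),231)
E
```

```text
t 1.85 tcp [0.3566 0.1484 0.1909] yaw_y -151.5 tilt 0.49 F [0.4 0.4 0.4] gap 0.498 q [ 0.8  -0.05 -0.38 -0.01 -1.23 -0.3 ]
-0.0239 -0.0376 0.0155 -0.05 0.11 -5.61; -0.0202 -0.0398 0.0154 -0.05 0.11 -5.61; -0.0162 -0.0416 0.0153 -0.05 0.11 -5.61; -0.0121 -0.0430 0.0153 -0.05 0.11 -5.61
```

>>> apply_moves(increments="-0.024 -0.038 0.014 0 0.1 -5.6; -0.02 -0.04 0.014 0 0.1 -5.6; -0.016 -0.042 0.014 0 0.1 -5.6; -0.012 -0.043 0.014 0 0.1 -5.6; 0 0 0 0 0 0")

```text
time: 2.48
tcp_pos: [0.4443, 0.3135, 0.1312]
eef_rot: [0.0, 0.946, -0.325, -0.0]
ft_force: [-1.1, -0.1, 0.5]
finger_gap: 0.498
```

```bash
python3 - <<'E'
from h import *
st();plan((0.443,0.305,0.10),231,n=2)
cam('scene','s1.png');cam('top','t1.png');crop('scene',388,205,90,75,8,'c1s.png');crop('top',122,240,90,75,8,'c1t.png')
E
```

```text
t 2.48 tcp [0.4443 0.3135 0.1312] yaw_y -128.0 tilt 0.02 F [-1.1 -0.1  0.5] gap 0.498 q [ 0.9   0.31 -0.13 -0.   -1.13  0.01]
0.0021 0.0037 0.0156 0.00 0.01 0.51; 0.0022 0.0037 0.0156 0.00 0.01 0.51
origin 343 168 scale 8
origin 77 203 scale 8
```

View pics/c1s.png

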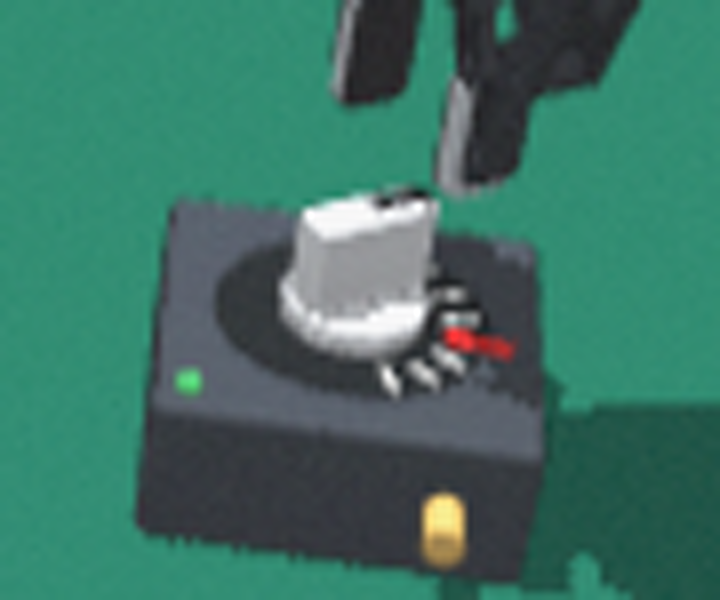

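View pics/c1t.png

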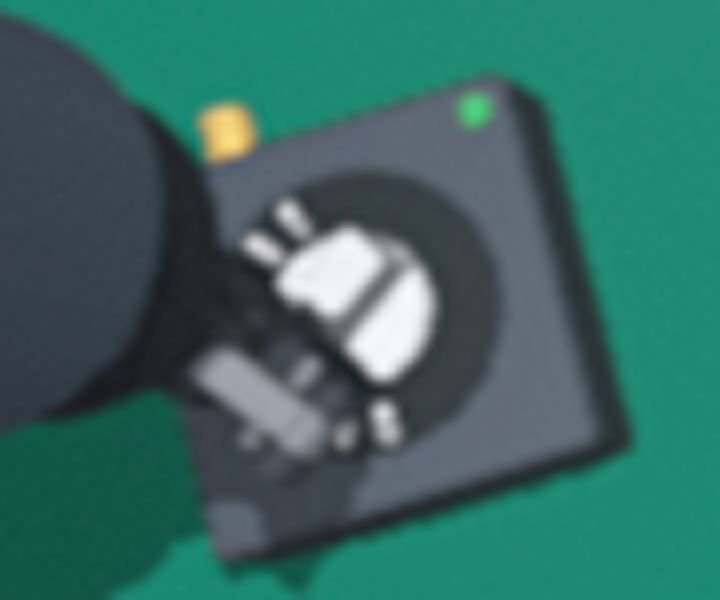

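```bash
python3 - <<'E'
from h import *
np.set_printoptions(precision=4,suppress=True)
D=(102,220)
for p in((298,185),(375,240),(215,480),(105,410),(320,345)): print(back('top',*c2(*p,D,16),0.086 if p!=(320,345) else 0.056))
g=np.array([0.4433,0.3048,0.086])
print(proj('top',g),proj('scene',g))
# scene bar top centre in c1s: (367,212)
print(c2(369,214,(343,168)))
print(tri(c2(240,332,D,16),c2(369,214,(343,168))))
E
```

```text
[0.4641 0.2981 0.086 ]
[0.4567 0.2874 0.086 ]
[0.4249 0.3068 0.086 ]
[0.4342 0.322  0.086 ]
[0.445  0.3032 0.056 ]
[[116.4447 240.8413]] [[388.455  194.4524]]
[388.6875 194.3125]
(array([0.4442, 0.305 , 0.0869]), [np.float64(0.2938061277727147), np.float64(0.22771444273872993)])
```

>>> apply_moves(increments="0.004 0.008 0.008 0 0 1; 0 0 0.02 0 0 0; 0 0 0 0 0 0")

```text
time: 2.95
tcp_pos: [0.4409, 0.2998, 0.1055]
eef_rot: [-0.002, 0.941, -0.337, 0.0]
ft_force: [0.5, -1.2, 0.5]
finger_gap: 0.5
```

```bash
python3 - <<'E'
from h import *
st();plan((0.444,0.305,0.08),231,n=2)
E
```

```text
t 2.95 tcp [0.4409 0.2998 0.1055] yaw_y -129.4 tilt 0.20 F [ 0.5 -1.2  0.5] gap 0.500 q [ 0.89  0.31 -0.2  -0.   -1.06 -0.01]
-0.0004 -0.0030 0.0127 -0.10 0.02 -0.19; -0.0004 -0.0030 0.0127 -0.10 0.02 -0.19
```

>>> apply_moves(increments="-0.001 -0.006 0.005 0 0 0; 0 0 0.014 0 0 0; 0 0 0.005 0 0 0; 0 0 0 0 0 0")

```text
time: 3.45
tcp_pos: [0.4446, 0.3051, 0.0818]
eef_rot: [-0.003, 0.941, -0.338, 0.001]
ft_force: [-0.0, 0.0, 0.2]
finger_gap: 0.504
```

```bash
python3 - <<'E'
from h import *
st();plan((0.444,0.305,0.08),231,n=1)
E
```

```text
t 3.45 tcp [0.4446 0.3051 0.0818] yaw_y -129.5 tilt 0.37 F [-0.   0.   0.2] gap 0.504 q [ 0.89  0.34 -0.22 -0.   -1.   -0.01]
-0.0004 0.0004 0.0018 -0.37 0.02 -0.46
```

>>> apply_moves(increments="0 0 0.001 0 0 0; 0 0 0 0 0 0; 0 0 0 0 0 0; 0 0 0 0 0 0", jaw=0)

```text
time: 3.95
tcp_pos: [0.4442, 0.3048, 0.081]
eef_rot: [-0.003, 0.941, -0.338, 0.001]
ft_force: [-1.0, -0.0, -0.5]
finger_gap: 0.149
```

```bash
python3 - <<'E'
from h import *
st()
E
```

```text
t 3.95 tcp [0.4442 0.3048 0.081 ] yaw_y -129.5 tilt 0.31 F [-1.  -0.  -0.5] gap 0.149 q [ 0.89  0.34 -0.22 -0.   -1.   -0.01]
```

>>> apply_moves(increments="0 0 0 0 0 8; 0 0 0 0 0 9; 0 0 0 0 0 9; 0 0 0 0 0 9; 0 0 0 0 0 9")

```text
time: 4.58
tcp_pos: [0.445, 0.3052, 0.081]
eef_rot: [-0.003, 0.738, -0.674, -0.0]
ft_force: [-0.1, -0.3, -0.6]
finger_gap: 0.149
```

```bash
python3 - <<'E'
from h import *
st();plan((0.444,0.305,0.081),-173.4,n=1)
E
```

```text
t 4.58 tcp [0.445  0.3052 0.081 ] yaw_y -174.8 tilt 0.39 F [-0.1 -0.3 -0.6] gap 0.149 q [ 0.89  0.34 -0.22  0.   -1.   -0.8 ]
0.0001 0.0010 -0.0000 -0.29 0.26 -1.40
```

>>> apply_moves(increments="0 0 0 0 0 -1.4; 0 0 0 0 0 0; 0 0 0 0 0 0")

```text
time: 4.95
tcp_pos: [0.4449, 0.3052, 0.081]
eef_rot: [-0.003, 0.749, -0.662, 0.0]
ft_force: [-0.0, -0.7, -0.8]
finger_gap: 0.156
```

>>> apply_moves(increments="0 0 0 0 0 0; 0 0 0 0 0 0; 0 0 0 0 0 0; 0 0 -0.02 0 0 0; 0 0 -0.04 0 0 0", jaw=50)

```text
time: 5.58
tcp_pos: [0.4436, 0.3039, 0.1397]
eef_rot: [-0.001, 0.75, -0.661, -0.0]
ft_force: [0.6, 1.4, 0.3]
finger_gap: 0.498
```

```bash
python3 - <<'E'
from h import *
st()
cam('scene','s2.png');crop('scene',388,205,90,75,8,'c2s.png')
plan((0.5165,-0.2495,0.14),133)
plan((0.5165,-0.2495,0.14),133,long=1)
E
```

```text
t 5.58 tcp [0.4436 0.3039 0.1397] yaw_y -172.8 tilt 0.08 F [0.6 1.4 0.3] gap 0.498 q [ 0.89  0.29 -0.13 -0.   -1.15 -0.77]
origin 343 168 scale 8
0.0467 0.0001 0.0003 -0.03 0.05 4.52; 0.0465 -0.0036 0.0003 -0.03 0.05 4.52; 0.0461 -0.0073 0.0003 -0.03 0.05 4.52; 0.0454 -0.0109 0.0004 -0.03 0.05 4.52; 0.0444 -0.0144 0.0004 -0.03 0.05 4.52
0.0431 -0.0179 0.0004 -0.03 0.05 4.52; 0.0416 -0.0212 0.0005 -0.03 0.05 4.52; 0.0397 -0.0244 0.0005 -0.03 0.05 4.52; 0.0377 -0.0275 0.0005 -0.03 0.05 4.52; 0.0354 -0.0304 0.0005 -0.03 0.05 4.52
0.0329 -0.0331 0.0005 -0.03 0.05 4.52; 0.0302 -0.0356 0.0005 -0.03 0.05 4.52
0.0467 0.0001 0.0003 -0.03 0.05 4.52; 0.0465 -0.0036 0.0003 -0.03 0.05 4.52; 0.0461 -0.0073 0.0003 -0.03 0.05 4.52; 0.0454 -0.0109 0.0004 -0.03 0.05 4.52; 0.0444 -0.0144 0.0004 -0.03 0.05 4.52
0.0431 -0.0179 0.0004 -0.03 0.05 4.52; 0.0416 -0.0212 0.0005 -0.03 0.05 4.52; 0.0397 -0.0244 0.0005 -0.03 0.05 4.52; 0.0377 -0.0275 0.0005 -0.03 0.05 4.52; 0.0354 -0.0304 0.0005 -0.03 0.05 4.52
0.0329 -0.0331 0.0005 -0.03 0.05 4.52; 0.0302 -0.0356 0.0005 -0.03 0.05 4.52
```

View pics/c2s.png

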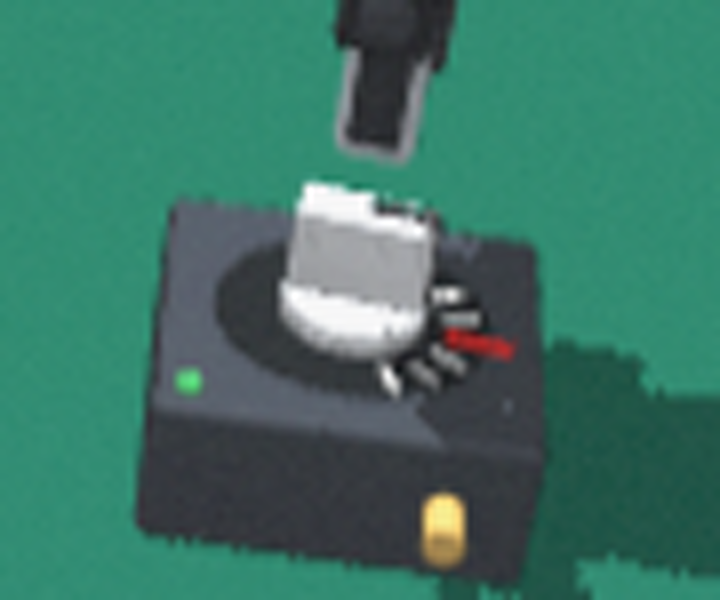

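>>> apply_moves(increments="0.047 0 -0.002 0 0 4.5; 0.047 -0.004 0 0 0 4.5; 0.046 -0.007 0 0 0 4.5; 0.045 -0.011 0 0 0 4.5; 0.044 -0.014 0 0 0 4.5")

```text
time: 6.25
tcp_pos: [0.4776, 0.0721, 0.1493]
eef_rot: [0.011, -0.605, 0.796, -0.0]
ft_force: [0.6, -0.3, -0.3]
finger_gap: 0.503
```

>>> apply_moves(increments="0.043 -0.018 0 0 0 4.5; 0.042 -0.021 0 0 0 4.5; 0.04 -0.024 0 0 0 4.5; 0.038 -0.028 0 0 0 4.5; 0.035 -0.03 0 0 0 4.5")

```text
time: 6.88
tcp_pos: [0.5057, -0.1675, 0.1481]
eef_rot: [0.013, -0.433, 0.901, 0.001]
ft_force: [1.1, 0.5, 0.0]
finger_gap: 0.502
```

```bash
python3 - <<'E'
from h import *
st()
plan((0.5165,-0.2495,0.12),133)
cam('top','t3.png');crop('top',122,240,80,70,8,'c3t.png')
E
```

```text
t 6.88 tcp [ 0.5057 -0.1675  0.1481] yaw_y 141.3 tilt 1.48 F [1.1 0.5 0. ] gap 0.502 q [-0.04  0.26 -0.14 -0.02 -1.14 -0.63]
0.0290 -0.0297 0.0136 -0.21 0.71 4.15; 0.0266 -0.0318 0.0138 -0.21 0.71 4.15
origin 82 205 scale 8
```

View pics/c3t.png

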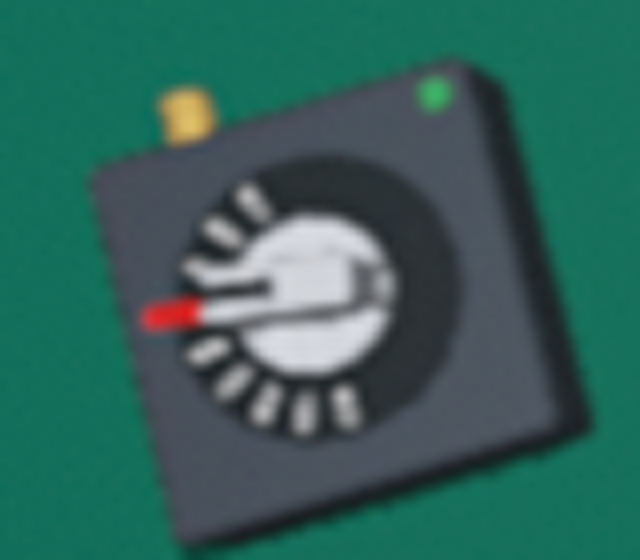

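The pointer line at about (237,291) in the crop runs parallel to the red mark within a few degrees, so the dial is set. Next is the cap.

>>> apply_moves(increments="0.029 -0.03 0.012 -0.2 0.7 4.1; 0.027 -0.032 0.012 -0.2 0.7 4.1; 0 0 0 0 0 0")

```text
time: 7.3
tcp_pos: [0.5168, -0.259, 0.1228]
eef_rot: [0.0, -0.362, 0.932, -0.002]
ft_force: [-0.4, 0.6, -1.3]
finger_gap: 0.502
```

```bash
python3 - <<'E'
from h import *
st()
plan((0.5165,-0.2495,0.10),133,n=1)
E
```

```text
t 7.30 tcp [ 0.5168 -0.259   0.1228] yaw_y 132.4 tilt 0.18 F [-0.4  0.6 -1.3] gap 0.502 q [-0.19  0.38 -0.05  0.   -1.14 -0.64]
-0.0062 0.0073 0.0227 -0.17 -0.06 -0.60
```

>>> apply_moves(increments="-0.006 0.007 0.005 -0.2 0 -0.6; 0 0 0.014 0 0 0; 0 0 0 0 0 0")

```text
time: 7.68
tcp_pos: [0.5165, -0.2474, 0.1027]
eef_rot: [-0.0, -0.368, 0.93, 0.0]
ft_force: [0.0, 1.3, 0.8]
finger_gap: 0.501
```

```bash
python3 - <<'E'
from h import *
st()
plan((0.5165,-0.2495,0.052),133,n=3)
cam('top','t4.png');cam('scene','s4.png');crop('top',367,211,80,60,10,'c4t.png');crop('scene',183,168,60,60,10,'c4s.png')
print(proj('top',(0.5165,-0.2495,0.055)),proj('scene',(0.5165,-0.2495,0.055)))
E
```

```text
t 7.67 tcp [ 0.5165 -0.2474  0.1027] yaw_y 133.2 tilt 0.04 F [0.  1.3 0.8] gap 0.501 q [-0.17  0.39 -0.09 -0.   -1.09 -0.64]
0.0005 -0.0005 0.0169 0.01 -0.00 0.06; 0.0005 -0.0005 0.0169 0.01 -0.00 0.06; 0.0005 -0.0005 0.0169 0.01 -0.00 0.06
origin 327 181 scale 10
origin 153 138 scale 10
[[369.2398811  208.22471774]] [[181.25117944 159.0864376 ]]
```

View pics/c4t.png

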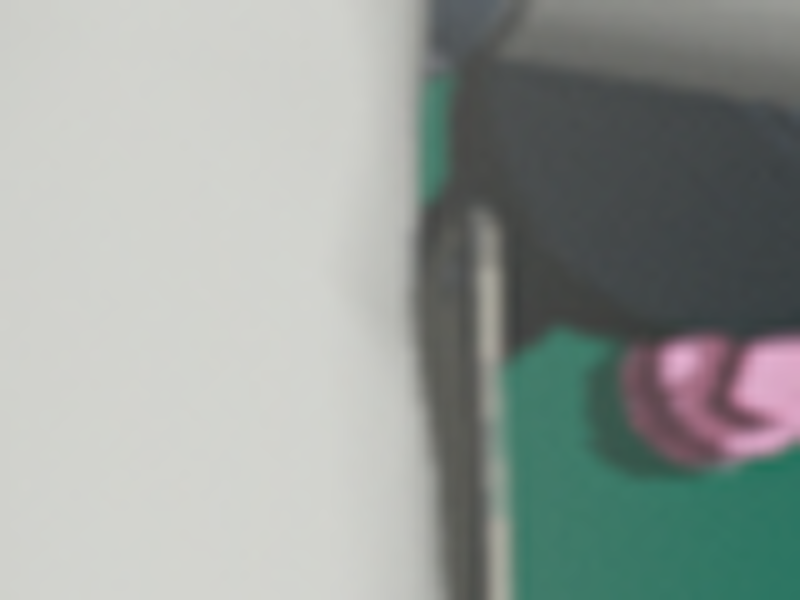

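View pics/c4s.png

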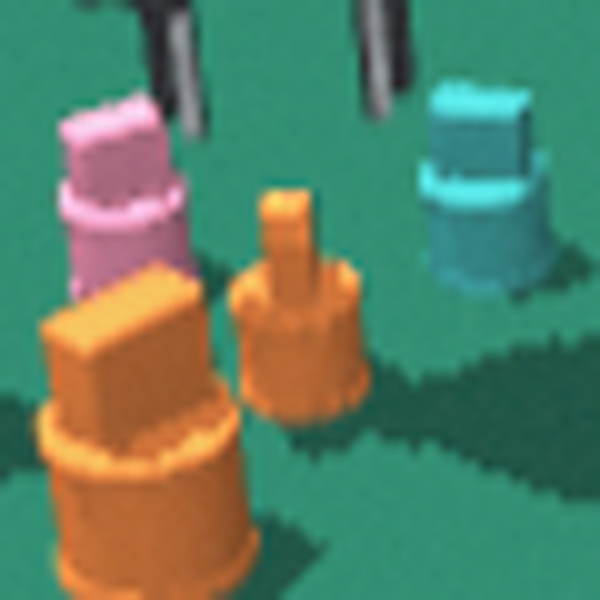

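>>> apply_moves(increments="0.001 -0.001 0.017 0 0 0; 0 0 0.017 0 0 0; 0 0 0.012 0 0 0; 0 0 0 0 0 0")

```text
time: 8.28
tcp_pos: [0.5194, -0.2492, 0.0593]
eef_rot: [0.003, -0.369, 0.929, -0.002]
ft_force: [0.5, -0.4, -0.1]
finger_gap: 0.499
```

```bash
python3 - <<'E'
from h import *
st()
plan((0.5165,-0.2495,0.052),133,n=1)
cam('scene','s5.png');crop('scene',183,168,60,60,10,'c5s.png')
E
```

```text
t 8.28 tcp [ 0.5194 -0.2492  0.0593] yaw_y 133.3 tilt 0.40 F [ 0.5 -0.4 -0.1] gap 0.499 q [-0.18  0.43 -0.15  0.   -0.98 -0.64]
0.0023 0.0018 0.0073 -0.36 0.18 0.32
origin 153 138 scale 10
```

View pics/c5s.png

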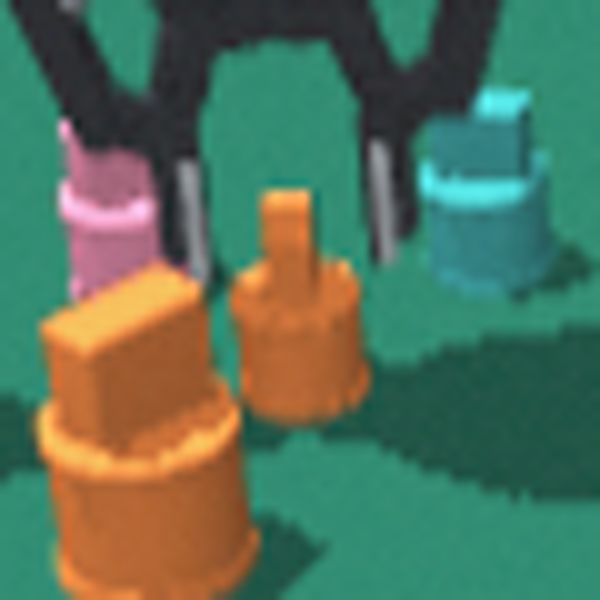

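```bash
python3 - <<'E'
from h import *
y=np.array([np.cos(np.deg2rad(133.3)),np.sin(np.deg2rad(133.3)),0])
for s in(-1,1):
  for z in(0.045,0.040,0.035):
    print(s,z,(proj('scene',np.array([0.5194,-0.2492,z])+s*y*0.0213)-[153,138])*10+4.5)
E
```

```text
-1 0.045 [[206.59874838 260.60179274]]
-1 0.04 [[208.58147825 276.27440798]]
-1 0.035 [[210.55560982 291.87905737]]
1 0.045 [[362.54701829 242.90164509]]
1 0.04 [[364.18094187 258.51782767]]
1 0.035 [[365.80782248 274.06669729]]
```

>>> apply_moves(increments="0.002 0.001 0.004 -0.3 0 0; 0 0 0 0 0 0")

```text
time: 8.57
tcp_pos: [0.5183, -0.2503, 0.057]
eef_rot: [0.003, -0.369, 0.929, -0.001]
ft_force: [-0.2, -0.0, -0.3]
finger_gap: 0.498
```

>>> apply_moves(increments="0 0 0 0 0 0; 0 0 0 0 0 0; 0 0 0 0 0 0; 0 0 0 0 0 0", jaw=0)

```text
time: 9.07
tcp_pos: [0.5188, -0.2506, 0.0579]
eef_rot: [0.003, -0.369, 0.929, -0.001]
ft_force: [0.0, 0.4, -0.8]
finger_gap: 0.149
```

```bash
python3 - <<'E'
from h import *
st()
cam('scene','s6.png');crop('scene',183,168,60,60,10,'c6s.png')
E
```

```text
t 9.07 tcp [ 0.5188 -0.2506  0.0579] yaw_y 133.3 tilt 0.42 F [ 0.   0.4 -0.8] gap 0.149 q [-0.18  0.43 -0.15 -0.   -0.98 -0.63]
origin 153 138 scale 10
```

View pics/c6s.png

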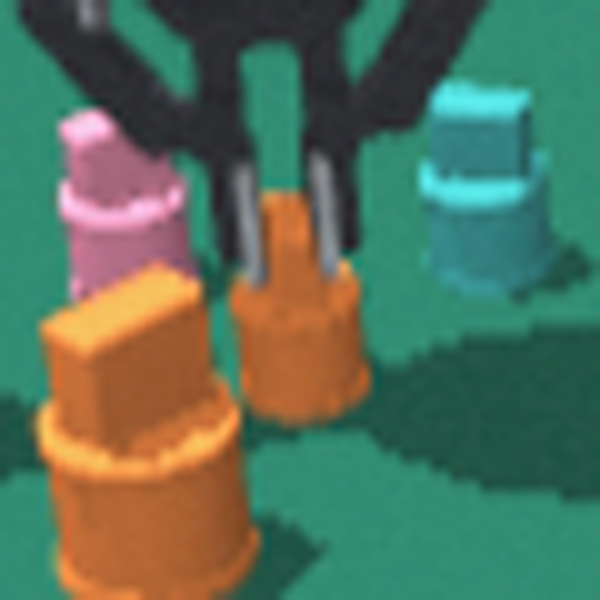

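>>> apply_moves(increments="0 0 -0.03 0 0 0; 0 0 -0.04 0 0 0; 0 0 -0.03 0 0 0; 0 0 0 0 0 0")

```text
time: 9.62
tcp_pos: [0.5174, -0.2503, 0.1597]
eef_rot: [0.002, -0.369, 0.929, -0.001]
ft_force: [1.1, -1.1, -0.7]
finger_gap: 0.149
```

```bash
python3 - <<'E'
from h import *
st()
plan((0.5353,-0.018,0.15),133)
E
```

```text
t 9.62 tcp [ 0.5174 -0.2503  0.1597] yaw_y 133.3 tilt 0.27 F [ 1.1 -1.1 -0.7] gap 0.149 q [-0.18  0.34 -0.   -0.   -1.22 -0.63]
-0.0345 0.0313 0.0020 -0.03 0.04 0.07; -0.0345 0.0314 0.0020 -0.03 0.04 0.07; -0.0344 0.0314 0.0020 -0.03 0.04 0.07; -0.0344 0.0315 0.0020 -0.03 0.04 0.07; -0.0343 0.0315 0.0020 -0.03 0.04 0.07
```

>>> apply_moves(increments="-0.034 0.031 0.001 0 0 0; -0.034 0.031 0.001 0 0 0; -0.034 0.031 0.001 0 0 0; -0.034 0.031 0.001 0 0 0; -0.03 0.027 0 0 0 0")

```text
time: 10.25
tcp_pos: [0.5326, -0.0224, 0.1509]
eef_rot: [-0.001, -0.366, 0.93, 0.001]
ft_force: [0.1, -0.5, -0.5]
finger_gap: 0.15
```

>>> apply_moves(increments="0 0 0 0 0 0; 0 0 0 0 0 0")

```text
time: 10.5
tcp_pos: [0.5317, -0.02, 0.149]
eef_rot: [-0.002, -0.368, 0.93, 0.002]
ft_force: [-0.0, -0.1, -0.2]
finger_gap: 0.148
```

```bash
python3 - <<'E'
from h import *
st()
plan((0.5353,-0.018,0.142),133,n=1)
cam('scene','s7.png');crop('scene',250,175,70,75,8,'c7s.png')
cam('top','t7.png');crop('top',267,202,90,75,8,'c7t.png')
E
```

```text
t 10.50 tcp [ 0.5317 -0.02    0.149 ] yaw_y 133.2 tilt 0.32 F [-0.  -0.1 -0.2] gap 0.148 q [ 0.25  0.28 -0.12 -0.   -1.17 -1.07]
-0.0040 -0.0010 0.0070 0.27 -0.16 0.19
origin 215 138 scale 8
origin 222 165 scale 8
```

View pics/c7s.png

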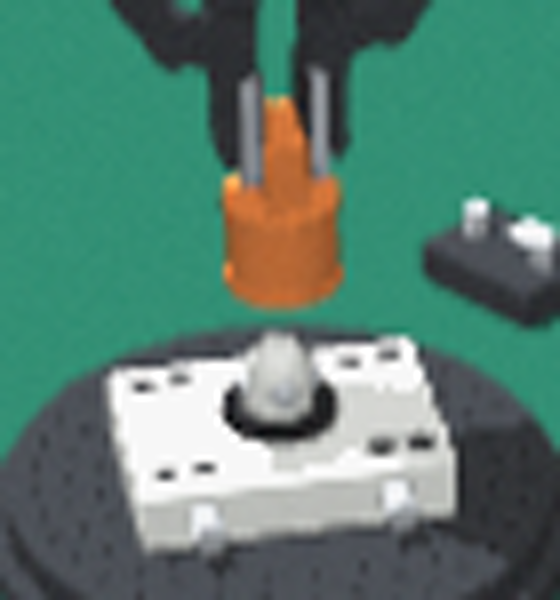

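View pics/t7.png

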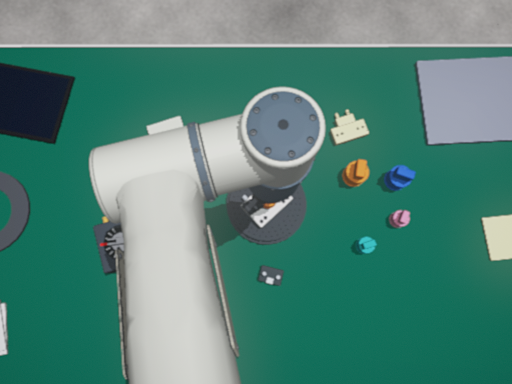

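```bash
python3 - <<'E'
from h import *
np.set_printoptions(precision=1,suppress=True)
a=np.linspace(0,2*np.pi,200)
def ext(c,z,r):
    p=(proj('scene',np.c_[c[0]+r*np.cos(a),c[1]+r*np.sin(a),np.full(200,z)])-[215,138])*8+3.5
    return np.r_[p.min(0),p.max(0)]
c=(0.5317,-0.02)
print('cap bot',ext(c,0.149-.0579,.0185),'cap roof',ext(c,.149-.0579+.031,.0185))
s=(0.5353,-0.018)
print('ring top',ext(s,.05,.0185),'ring foot',ext(s,.044,.0185),'stud top',ext(s,.07,.006),'stud',ext(s,.064,.011))
E
python3 - <<'E'
from h import *
crop('scene',250,162,36,30,20,'c7b.png');crop('scene',250,186,36,30,20,'c7c.png')
E
```

```text
cap bot [216.2 249.5 336.1 312.6] cap roof [213.4 163.4 335.2 225.1]
ring top [218.9 366.8 336.9 432. ] ring foot [219.5 382.6 337.1 448. ] stud top [257.5 334.9 296.1 355.8] stud [241.8 342.5 312.4 380.9]
origin 232 147 scale 20
origin 232 171 scale 20
```

View pics/c7b.png

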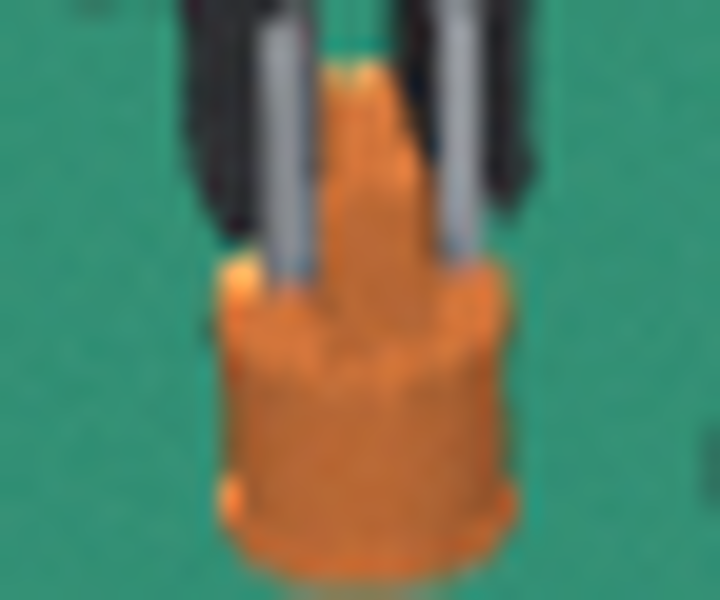

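View pics/c7c.png

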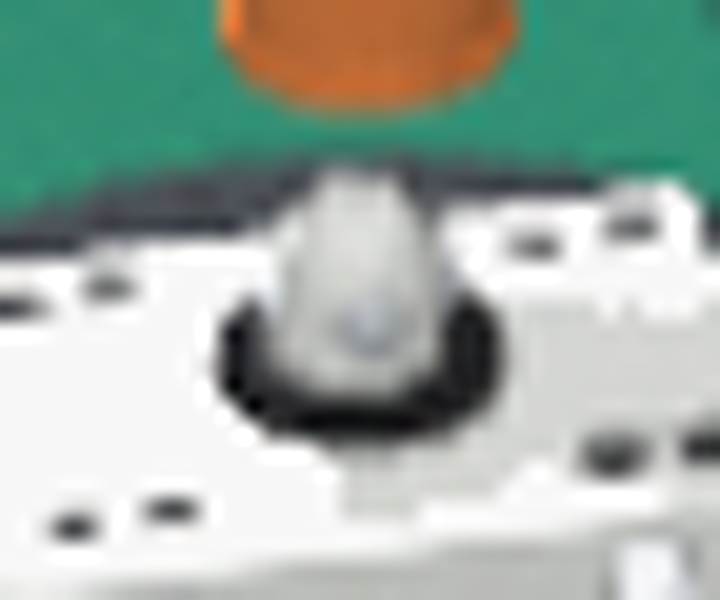

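```bash
python3 - <<'E'
from h import *
plan((0.5365,-0.0193,0.136),133,n=1)
E
```

```text
-0.0043 -0.0024 0.0132 0.26 -0.15 0.13
```

>>> apply_moves(increments="-0.004 -0.002 0.003 0.3 -0.2 0; 0 0 0.01 0 0 0; 0 0 0 0 0 0")

```text
time: 10.98
tcp_pos: [0.536, -0.021, 0.1347]
eef_rot: [0.0, -0.366, 0.931, -0.0]
ft_force: [-0.4, 0.2, 0.2]
finger_gap: 0.15
```

```bash
python3 - <<'E'
from h import *
st();plan((0.5365,-0.0193,0.13),133,n=1)
E
```

```text
t 10.97 tcp [ 0.536  -0.021   0.1347] yaw_y 133.0 tilt 0.04 F [-0.4  0.2  0.2] gap 0.150 q [ 0.25  0.29 -0.14  0.   -1.13 -1.07]
-0.0015 0.0009 0.0047 -0.02 0.03 -0.05
```

>>> apply_moves(increments="-0.0015 0.001 0.001 0 0 0; 0 0 0 0 0 0; 0 0 0 0 0 0")

```text
time: 11.35
tcp_pos: [0.5366, -0.0193, 0.1338]
eef_rot: [0.0, -0.366, 0.931, -0.0]
ft_force: [0.4, 0.4, -1.3]
finger_gap: 0.145
```

```bash
python3 - <<'E'
from h import *
st()
cam('scene','s8.png');crop('scene',250,180,36,40,15,'c8.png')
E
```

```text
t 11.35 tcp [ 0.5366 -0.0193  0.1338] yaw_y 132.9 tilt 0.05 F [ 0.4  0.4 -1.3] gap 0.145 q [ 0.26  0.29 -0.14  0.   -1.13 -1.08]
origin 232 160 scale 15
```

View pics/c8.png

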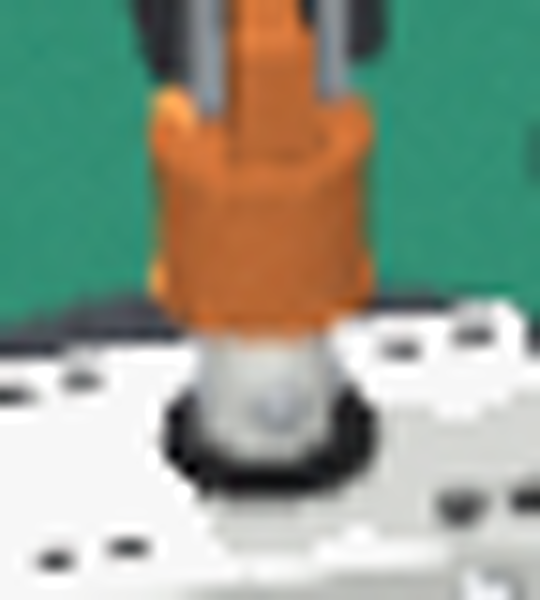

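The cap is over the stud: its skirt centre is at x≈263 in the crop, the ring's at ≈270, with about 3 of that expected from perspective. Lowering with force checks.

>>> apply_moves(increments="0 0 0.005 0 0 0; 0 0 0.004 0 0 0; 0 0 0 0 0 0")

```text
time: 11.78
tcp_pos: [0.5365, -0.0193, 0.1241]
eef_rot: [0.0, -0.366, 0.931, -0.0]
ft_force: [-0.3, 0.6, -0.1]
finger_gap: 0.143
```

```bash
python3 - <<'E'
from h import *
st();plan((0.5365,-0.0193,0.12),133,n=1)
E
```

```text
t 11.78 tcp [ 0.5365 -0.0193  0.1241] yaw_y 132.9 tilt 0.05 F [-0.3  0.6 -0.1] gap 0.143 q [ 0.26  0.3  -0.16  0.   -1.11 -1.08]
0.0000 -0.0000 0.0041 -0.04 0.04 -0.06
```

>>> apply_moves(increments="0 0 0.003 0 0 0; 0 0 0 0 0 0")

```text
time: 12.02
tcp_pos: [0.5365, -0.0193, 0.1208]
eef_rot: [0.0, -0.366, 0.931, -0.0]
ft_force: [-0.6, 0.2, 0.1]
finger_gap: 0.142
```

>>> apply_moves(increments="0 0 0.003 0 0 0; 0 0 0 0 0 0")

```text
time: 12.28
tcp_pos: [0.5373, -0.019, 0.1188]
eef_rot: [0.002, -0.366, 0.931, -0.0]
ft_force: [-1.1, -0.0, 0.8]
finger_gap: 0.148
```

```bash
python3 - <<'E'
from h import *
st();cam('scene','s9.png');crop('scene',250,180,36,40,15,'c9.png')
E
```

```text
t 12.28 tcp [ 0.5373 -0.019   0.1188] yaw_y 133.0 tilt 0.18 F [-1.1 -0.   0.8] gap 0.148 q [ 0.26  0.31 -0.17  0.   -1.09 -1.08]
origin 232 160 scale 15
```

View pics/c9.png

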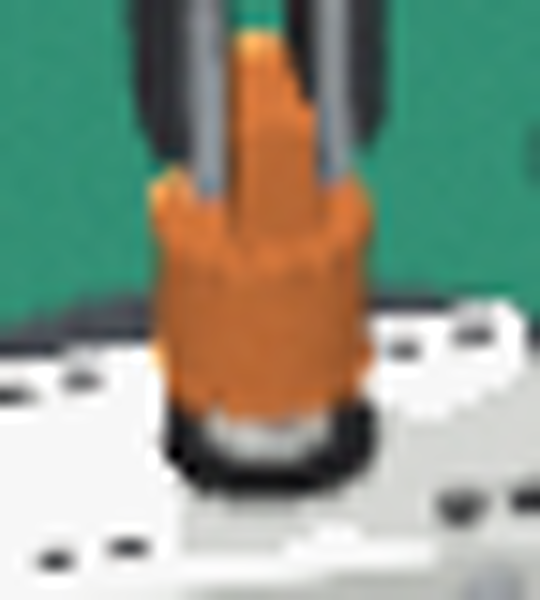

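>>> apply_moves(increments="0 0 0.003 0 0 0; 0 0 0 0 0 0")

```text
time: 12.58
tcp_pos: [0.5377, -0.0191, 0.118]
eef_rot: [0.002, -0.367, 0.93, -0.001]
ft_force: [-3.6, 1.7, 4.9]
finger_gap: 0.146
```

>>> apply_moves(increments="0 0 0.003 0 0 0")

```text
time: 12.7
tcp_pos: [0.5382, -0.0191, 0.117]
eef_rot: [0.003, -0.367, 0.93, -0.002]
ft_force: [-5.3, 1.3, 15.5]
finger_gap: 0.145
```

```bash
python3 - <<'E'
from h import *
st();plan((0.5365,-0.0193,0.11),133,n=1)
E
```

```text
t 12.70 tcp [ 0.5382 -0.0191  0.117 ] yaw_y 133.0 tilt 0.40 F [-5.3  1.3 15.5] gap 0.145 q [ 0.26  0.31 -0.17  0.   -1.08 -1.08]
0.0014 0.0011 0.0070 -0.30 0.28 0.04
```

>>> apply_moves(increments="0.0014 0.001 0.002 -0.3 0.3 0")

```text
time: 12.82
tcp_pos: [0.5372, -0.0191, 0.1162]
eef_rot: [0.001, -0.367, 0.93, -0.0]
ft_force: [0.6, 0.7, 5.5]
finger_gap: 0.149
```

```bash
python3 - <<'E'
from h import *
st();plan((0.5365,-0.0193,0.11),133,n=1)
E
```

```text
t 12.82 tcp [ 0.5372 -0.0191  0.1162] yaw_y 133.1 tilt 0.12 F [0.6 0.7 5.5] gap 0.149 q [ 0.26  0.31 -0.17  0.   -1.09 -1.08]
0.0006 0.0004 0.0062 -0.08 0.10 0.07
```

Lateral force is gone. Continuing to press straight down.

>>> apply_moves(increments="0.0008 0.0006 0.004 -0.1 0.1 0")

```text
time: 12.95
tcp_pos: [0.537, -0.019, 0.1132]
eef_rot: [0.001, -0.367, 0.93, -0.0]
ft_force: [1.2, -0.0, -1.4]
finger_gap: 0.148
```

>>> apply_moves(increments="0.0008 0.0006 0.004 -0.1 0.1 0")

```text
time: 13.08
tcp_pos: [0.5362, -0.019, 0.1089]
eef_rot: [0.0, -0.367, 0.93, 0.0]
ft_force: [0.0, 0.2, -1.0]
finger_gap: 0.147
```

```bash
python3 - <<'E'
from h import *
st();plan((0.5365,-0.0193,0.108),133,n=1)
E
```

```text
t 13.07 tcp [ 0.5362 -0.019   0.1089] yaw_y 133.1 tilt 0.06 F [ 0.   0.2 -1. ] gap 0.147 q [ 0.26  0.32 -0.18 -0.   -1.07 -1.07]
-0.0000 -0.0004 0.0009 0.04 0.05 0.08
```

>>> apply_moves(increments="0 0 0.002 0 0 0; 0 0 0 0 0 0")

```text
time: 13.32
tcp_pos: [0.536, -0.0191, 0.1064]
eef_rot: [-0.0, -0.367, 0.93, 0.0]
ft_force: [0.6, 0.9, 2.1]
finger_gap: 0.143
```

```bash
python3 - <<'E'
from h import *
st();cam('scene','s10.png');crop('scene',250,180,36,40,15,'c10.png')
E
```

```text
t 13.32 tcp [ 0.536  -0.0191  0.1064] yaw_y 133.1 tilt 0.06 F [0.6 0.9 2.1] gap 0.143 q [ 0.26  0.32 -0.18 -0.   -1.07 -1.07]
origin 232 160 scale 15
```

View pics/c10.png

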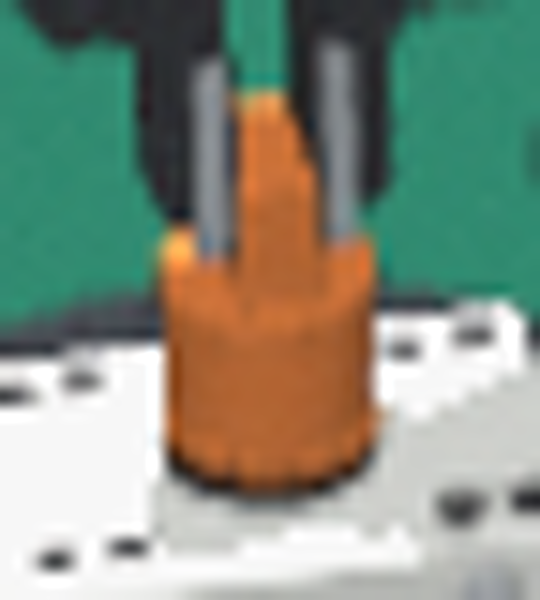

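The cap is snapped on and touching the seal, with 2 N at TCP 0.1064. Squeezing further.

>>> apply_moves(increments="0 0 0.002 0 0 0; 0 0 0 0 0 0; 0 0 0 0 0 0")

```text
time: 13.75
tcp_pos: [0.536, -0.0191, 0.1057]
eef_rot: [0.0, -0.367, 0.93, 0.0]
ft_force: [-1.2, 0.9, 4.3]
finger_gap: 0.146
```

>>> apply_moves(increments="0 0 0.001 0 0 0")

```text
time: 13.88
tcp_pos: [0.5361, -0.0191, 0.1051]
eef_rot: [0.0, -0.367, 0.93, 0.0]
ft_force: [-1.9, 1.4, 7.3]
finger_gap: 0.143
```

```bash
python3 - <<'E'
from h import *
st()
for i in range(3): manip.read_camera('top'); st()
E
```

```text
t 13.88 tcp [ 0.5361 -0.0191  0.1051] yaw_y 133.1 tilt 0.05 F [-1.9  1.4  7.3] gap 0.143 q [ 0.26  0.32 -0.19 -0.   -1.06 -1.07]
t 13.93 tcp [ 0.536  -0.0191  0.1051] yaw_y 133.1 tilt 0.04 F [-2.   1.2  5.4] gap 0.148 q [ 0.26  0.32 -0.19 -0.   -1.06 -1.07]
t 13.97 tcp [ 0.536  -0.0191  0.1051] yaw_y 133.1 tilt 0.04 F [-2.   1.7  5.5] gap 0.148 q [ 0.26  0.32 -0.19 -0.   -1.06 -1.07]
t 14.03 tcp [ 0.536  -0.0191  0.1051] yaw_y 133.1 tilt 0.04 F [-2.   1.1  6.2] gap 0.146 q [ 0.26  0.32 -0.19 -0.   -1.06 -1.07]
```

>>> apply_moves(increments="0 0 0.003 0 0 0")

```text
time: 14.15
tcp_pos: [0.5363, -0.0192, 0.1034]
eef_rot: [0.001, -0.368, 0.93, -0.0]
ft_force: [-7.4, 3.8, 25.2]
finger_gap: 0.144
```

```bash
python3 - <<'E'
from h import *
st()
for i in range(6): manip.read_camera('top')
st()
E
```

```text
t 14.15 tcp [ 0.5363 -0.0192  0.1034] yaw_y 133.1 tilt 0.08 F [-7.4  3.8 25.2] gap 0.144 q [ 0.26  0.32 -0.19  0.   -1.06 -1.07]
t 14.45 tcp [ 0.5361 -0.0192  0.1036] yaw_y 133.1 tilt 0.09 F [-4.3  1.6 12.5] gap 0.142 q [ 0.26  0.32 -0.19  0.   -1.06 -1.07]
```

```bash
python3 - <<'E'
from h import *
for i in range(3):
    for k in range(6): manip.read_camera('scene')
    st()
cam('scene','s11.png');crop('scene',250,180,36,40,15,'c11.png');crop('scene',388,205,90,75,8,'c11d.png');cam('top','t11.png')
E
```

```text
t 14.75 tcp [ 0.5362 -0.0192  0.1036] yaw_y 133.1 tilt 0.09 F [-4.8  1.5 12.8] gap 0.148 q [ 0.26  0.32 -0.19  0.   -1.06 -1.07]
t 15.05 tcp [ 0.5362 -0.0191  0.1036] yaw_y 133.1 tilt 0.09 F [-4.1  1.2 12.7] gap 0.147 q [ 0.26  0.32 -0.19  0.   -1.06 -1.07]
t 15.35 tcp [ 0.5362 -0.0192  0.1036] yaw_y 133.1 tilt 0.09 F [-4.6  1.1 13. ] gap 0.143 q [ 0.26  0.32 -0.19  0.   -1.06 -1.07]
origin 232 160 scale 15
origin 343 168 scale 8
```

View pics/c11.png

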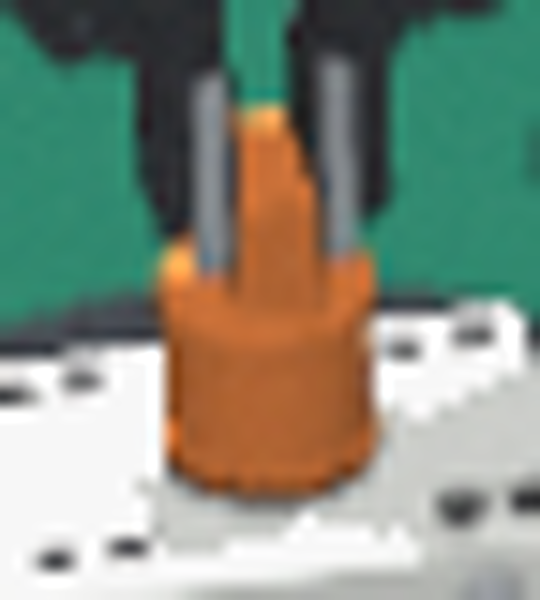

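View pics/c11d.png

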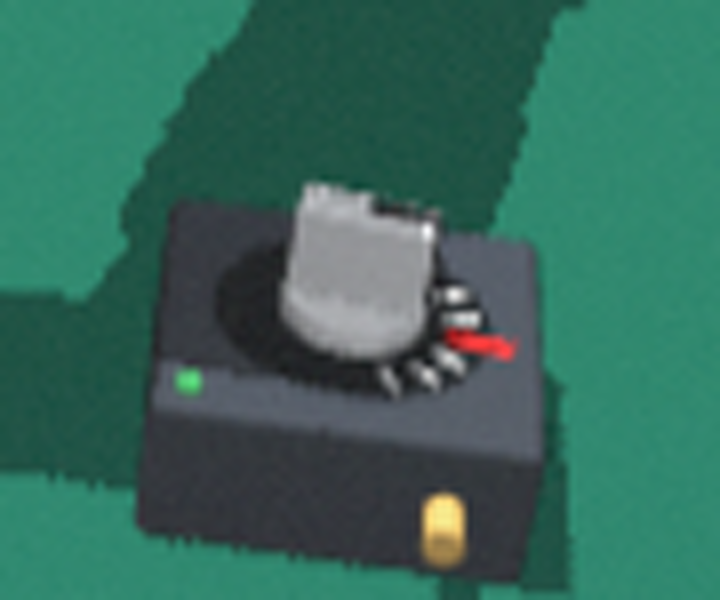

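View pics/t11.png

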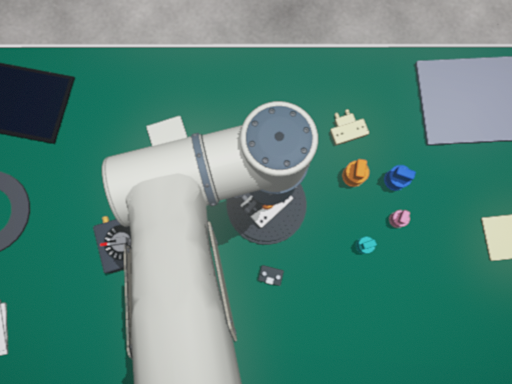

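```bash
python3 - <<'E'
from h import *
print(manip.close_job()); st()
E
```

```text
the job is handed in; nothing more can be done
None
the job is handed in; nothing more can be done
```

I turned the dial to the red mark, snapped the small orange cap onto the stud, and handed the job in at about 15.4 s while still pressing. `close_job()` reports no verdict, so these are my own last checks.

- **Dial:** I turned it about 44° clockwise. The top picture afterwards showed the pointer line parallel to the red mark within about 3°, roughly 1.75 rad, and the last scene picture showed it unchanged.
- **Cap snapped on:** The upward force read about 15 N at the detents, then fell to nothing as the cap clicked down. The last picture shows it seated on the stud, with tool tilt under 0.1°.
- **Seal:** The push was steady at about 12.7 N for the last second, above the 10 N that fully squeezes the seal. The tool height puts the cap's underside about 2 mm above the stud's foot.
- **Bystanders:** The T-shaped and black blocks look untouched in the last top picture. The arm partly hides the plate, and the part I could see had not moved.

**Disagreements:**
- The camera positions were about 2 mm off the robot's, so I corrected for this when lining up the cap.
- At the detents there was a sideways force of about 5 N. I cleared it by moving back about 1.5 mm.
- A sideways force of about 4–5 N was still there while holding the cap down at the end.

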